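# Open the instrument drawer and hold the sprung gauge rod at its length mark

### The arm

A 7-joint arm with a two-finger parallel gripper is mounted at the origin on a cart in front of the work surface, level with it; the furniture and walls round the work are solid. World frame = base frame: x ahead of the robot, y to its left, z up, the work surface at z = 0. Lengths are in m, angles in rad, forces in N, time in s.
With the tool pointing down it reaches from about 0.425 to 0.875 m from the base axis. Payload 9.9 kg.
Tool frame: the origin (TCP) lies at the very end of the fingers, on their centre line; the grasp point (between the pads) lies 19 mm behind it; z points along the fingers, y is the line along which they close (so a half turn about z gives the same grasp; the last joint's range is limited). The gripper opens to 85 mm and grips with 20 to 120 N. Pads are 22 mm wide; open, the fingers measure 114 mm over their backs; the gripper's body (76 mm by 85 mm) begins 54 mm behind the grasp point. The pads swing forward as they close: fully open they stand 13 mm farther back than shut.
Start: joints at [-1.386, 0.576, 0.025, 1.437, -0.015, 1.129, -0.057], TCP at [0.179, 0.651, 0.231] pointing down, gripper open.
Joint ranges: [-2.76, 2.76], [-0.34, 2.15], [-1.52, 1.57], [0.19, 2.46], [-1.09, 4.23], [0.17, 1.99], [-2.82, 2.82]. Speed limits (rad/s): [2.22, 2.22, 3.01, 3.01, 3.14, 3.14, 3.14].

### API

Orientations are given as a rotation vector (axis times angle).
In Python, from cell import get_obs, snapshot, finish_job gives the robot as it stands.
- The arm moves only by the shell command python3 -m creep 'ROWS'. ROWS is text: rows parted by semicolons, each of 5 numbers parted by spaces: the opening, from 0 (shut) to 1 (fully open), then the shift along the world's x, y, z normalised to -1 to 1, where 1 is 500 mm, then the turn about the world's z normalised to -1 to 1, where 1 is 45 degrees. In form: claw tx ty tz yaw; .... A call has 1 to 8 rows; each row shifts and turns the commanded pose from where the row before left it; what a row does not reach is not made up. A row lasts 1/12 s, in which the tool goes at most 41.7 mm and 7.16 degrees, less where a joint would pass 70% of its speed; a pose out of reach is approached as far as the arm can. A call with a number of a shift or a turn outside -1 to 1 is refused whole. A call with a gripper value outside its range is refused whole. The fingers move at their own pace and stop on an object; the grip force is fixed at half the most. Time passes only in rows, so rows that do not move let the fingers close. It gives the time, the measured TCP pose, the force, the opening and the grip force at its end, in the units of the state.
- get_obs(): the state, without advancing time (a new reading comes with each control period).
- snapshot(name): name is "scene" or "top"; returns a dict with "color" (400x640x3 uint8, red, green, blue), "range_z" (400x640 float32, m along the optical axis (not along the pixel's ray), 0 where there is no reading), "camera_matrix" (3x3 intrinsics, pixels), "R" (3x3) and "t" (3): a world point X has camera coordinates R X + t. Camera axes: x right, y down, z forward; pixel columns grow to the right and rows downward; lengths in m; the calibration is good to about 2 mm. A picture is of the moment at which its call begins.
- finish_job(): hands the job in; it is judged then, once.
The state is a dict: "t": time; "joint_positions": joint angles; "joint_velocities": joint speeds; "joint_torque": joint torques, N m; "tcp_pos": TCP position; "orientation": TCP orientation; "ft_force": force on the tool from outside, world axes, zero at the start; "torque": the same for the moment, N m; "gripper_width": opening from 0.0 (shut) to 1.0 (fully open); "gripper_force": force on a finger pad.
Only numpy, scipy, OpenCV 4.12 (cv2) and the standard library are available. Lean on these libraries where they do the work, as an engineer would, in place of code of your own. Each camera call takes 0.05 s, during which the arm holds its last target. There are 200 camera calls.

### The job

Pull the blue instrument drawer fully open by its bar handle. Then take the sprung telescoping rod of the gauge inside by its black grip block and draw it out of its sleeve until the red ring on the rod is level with the yellow index, and finish while still gripping it there, steady against its spring, with the drawer still open. Leave the jar, the dish and the wooden offcut as they are.

Things in the scene. Friction and masses are not known exactly. Their poses are not given: they have to be found in the camera images.
- cabinet: grey steel bench-top cabinet with one blue drawer, 200 mm deep (x), 320 mm wide (y), 110 mm high, fixed to the bench; origin at the centre of its underside; its -x axis points out of the drawer front, y along the front, z up. It stands in different places and at different angles
- drawer (a joint): how far the drawer is pulled out along the cabinet's -x, m: 0 shut, 0.134 fully open (stop). Friction 1 N, stays where left. It carries the gauge. Front plate 15 mm thick, upper edge at world z 0.099; inner floor at z 0.022, side walls up to 0.088. Fully open, 128 mm of its inside (front to back) is clear of the cabinet's top
- drawer_handle (a point): middle of the drawer's bar handle: a level steel bar 11 mm thick, 120 mm long along the cabinet's y, 35 mm in front of the drawer front (29 mm free gap behind it), at world z 0.080, on two short studs 51 mm either side of the middle. Axes as the cabinet's
- gauge_rod: sprung 10 mm steel rod lying level along the cabinet's y in the drawer, at world z 0.080; origin at the centre of its black ribbed grip block, 18 (x) by 30 (y) by 22 mm (z); axes as the cabinet's. Pulls out along its -y by up to 78 mm against a spring (3.5 N at home, 9 N fully out) that snaps it home if let go. Drawer open: 48 mm free beside the block either way along x, 58 mm from axis to floor
- sleeve_mouth (a point): centre of the mouth of the aluminium sleeve, 23 mm thick, fixed in the drawer, that the rod slides out of along -y; at home it is 42 mm from the grip block's centre. Axes as the cabinet's
- rod_mark (a point): centre of the red ring on the rod, 14 mm in diameter and 4 mm wide, 45 mm from the grip block's centre along the rod's -y; it moves with the rod. Axes are the cabinet's axes
- index_tip (a point): point of the yellow length index: a fin 4 mm thick along y, rising from a low rail to the rod's height, 11 mm from the rod's axis on its +x side; axes as the cabinet's. It is 30 to 65 mm farther along -y than the ring at home (differs each start), clamped fast, moves only with the drawer. The rod is at its mark when the ring's y in this frame is 0
- glue_jar: amber jar with a black cap, 57 mm thick, 91 mm tall, loose, standing to the left of the drawer (+y side); origin at the centre of its underside
- parts_dish: round steel dish with nuts, 94 mm across, 16 mm high, loose, to the right of the drawer (-y side); origin at the centre of its underside
- offcut_1: flat wooden offcut, 45 x 70 x 8 mm, loose, to the left in front of the jar; origin at the centre of its underside

How it is judged:
On the way, in this order (a step that is already met when the one before it is completed fails the run):
1. the drawer is pulled fully open (value of joint drawer above 0.115 m), for 0.2 s.
2. the rod is drawn out by the fingers until its red ring is level with the yellow index (y of rod_mark in the frame of index_tip between -0.005 and 0.005 m and contact force between gauge_rod and the fingers above 2 N and linear speed of gauge_rod below 0.02 m/s), for 0.2 s.
At the end, for the whole second after the job is handed in: the red ring's centre is within 5 mm of the yellow index along the rod, the fingers hold the rod there (contact over 2 N, rod slower than 20 mm/s), and the drawer is still open by more than 105 mm (all of step 2 and value of joint drawer above 0.105 m); the arm keeps its last pose, push and grip.
It fails at once if the jar, dish or offcut is shifted by more than 20 mm or the jar tipped over (distance of any of glue_jar, parts_dish, offcut_1 from where it was at the start of the episode above 0.02 m or angle between glue_jar's own z axis and vertical above 0.4 rad).
It also fails if it takes over 48 s, if anything falls off the work surface, if the arm or the gripper's body presses on something with over 40 N, if the wrist force passes 120 N, or if a joint passes its speed limit or range.

## Working session

There is one attempt and no reset: what is moved stays moved. The work goes in short steps, Python scripts to look and compute and a shell command to move; the robot and the scene stay as the last step left them, time stands still between calls to the robot, and variables do not carry over. Pictures are saved under pics/ and viewed, at most 10 in all, crops included, and the job is handed in when it is done.

```bash
mkdir -p pics; cat > h.py <<'E'
import numpy as np, cv2
from cell import get_obs, snapshot, finish_job
def snap(n,f=None):
    s=snapshot(n)
    if f: cv2.imwrite('pics/'+f,cv2.cvtColor(s['color'],cv2.COLOR_RGB2BGR))
    return s
def ray(s,u,v):
    d=s['R'].T@np.linalg.inv(s['camera_matrix'])@np.array([u,v,1.]); return -s['R'].T@s['t'],d
def onz(s,u,v,z):
    c,d=ray(s,u,v); return c+d*(z-c[2])/d[2]
def cloud(s):
    v,u=np.mgrid[:400,:640]; z=s['range_z']
    p=np.stack([u,v,np.ones_like(u)],-1)@np.linalg.inv(s['camera_matrix']).T*z[...,None]
    return (p-s['t'])@s['R']
E
python3 - <<'E'
from h import *
for n in('scene','top'):
    s=snap(n,n+'0.png'); print(n,-s['R'].T@s['t'],s['R'][2],s['camera_matrix'][0,0])
o=get_obs();print(o)
E
```

```text
scene [-0.00460279 -0.40014314  0.70272491] [ 0.56901008  0.56852691 -0.59414197] 487.0534057932533
top [0.3923399  0.18152787 0.93176652] [ 0.24086762  0.02002367 -0.9703514 ] 424.40942645231655
{'t': 0.1, 'joint_positions': array([-1.38573814,  0.5764348 ,  0.02485971,  1.43782659, -0.01499108,
        1.12902955, -0.05647696]), 'joint_velocities': array([-0.00074558, -0.00134682,  0.00035873, -0.00160827, -0.00023405,
       -0.00053224, -0.00042759]), 'joint_torque': array([ 6.80610450e-03, -7.67300105e+01,  2.25771256e+00, -2.86603492e+01,
        1.57714763e-02,  8.59666849e-03, -2.37142125e-06]), 'tcp_pos': array([0.17919339, 0.65034705, 0.23053717]), 'orientation': array([-4.20959370e-01, -3.11314824e+00,  2.37088289e-03]), 'ft_force': array([0.95055911, 0.45664743, 0.39592842]), 'torque': array([ 0.0085119 ,  0.01220102, -0.0003982 ]), 'gripper_force': 0.0, 'gripper_width': 1.0008448156237495}
```

View pics/scene0.png

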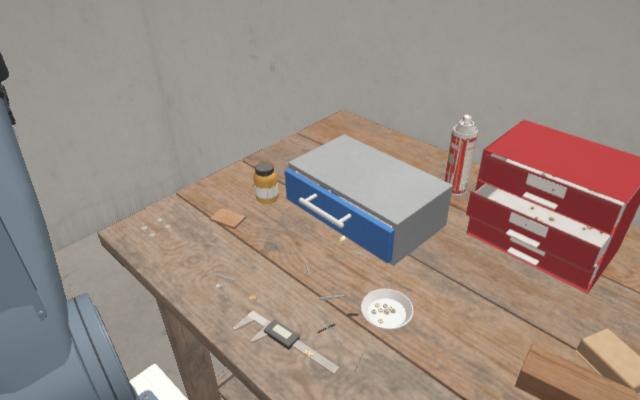

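View pics/top0.png

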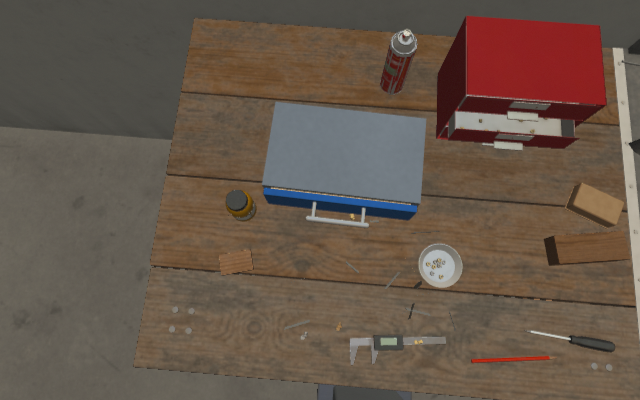

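Both views show the cabinet with its shut blue drawer. In the top view the bar handle runs from (308,219) to (368,225), the jar is at (240,204), the dish at (440,265) and the offcut at (236,262). Next I'll measure the handle and the yaw.

```bash
cat > m.py <<'E'
from h import *
s=snap('top'); P=cloud(s)
# cabinet top
m=(abs(P[...,2]-0.110)<0.008); m[:95]=0; m[230:]=0; m[:,:255]=0; m[:,435:]=0
hsv=cv2.cvtColor(s['color'],cv2.COLOR_RGB2HSV)
m&=(hsv[...,1]<90)
m=cv2.morphologyEx(m.astype(np.uint8),cv2.MORPH_OPEN,np.ones((7,7)))
q=P[m>0]; r=cv2.minAreaRect((q[:,:2]*1000).astype(np.float32)); print('top',r,np.median(q[:,2]))
# handle bar
h=((hsv[...,2]>150)&(hsv[...,1]<60)).astype(np.uint8); h[:200]=0;h[240:]=0;h[:,:295]=0;h[:,380:]=0
v,u=np.nonzero(h); q=np.array([onz(s,a,b,.0845) for a,b in zip(u,v)])
q2=P[h>0]; print('z',np.percentile(q2[:,2],[10,50,90]))
vx,vy,_,_=cv2.fitLine((q[:,:2]*1000).astype(np.float32),cv2.DIST_HUBER,0,.01,.01).ravel()
d=np.array([vx,vy]); d*=np.sign(d[1]); n=np.array([d[1],-d[0]])  # n=+x cabinet
med=np.median(q[:,:2]@n); k=abs(q[:,:2]@n-med)<.008; a=q[k][:,:2]@d
print('handle yaw',np.degrees(np.arctan2(n[1],n[0])),'len',a.max()-a.min(),'mid',d*(a.max()+a.min())/2+n*np.median(q[k][:,:2]@n), 'n',n,'d',d)
o=get_obs(); from scipy.spatial.transform import Rotation as R
print(R.from_rotvec(o['orientation']).as_matrix().round(3))
E
python3 m.py
```

```text
top ((706.813720703125, 162.18295288085938), (321.0492248535156, 187.6727752685547), 87.54444885253906) 0.11005329632510868
z [0.08241318 0.08444749 0.08656416]
handle yaw -2.2503057 len 0.12704838143027267 mid [0.56453846 0.16812162] n [ 0.99922884 -0.03926515] d [0.03926515 0.99922884]
[[-0.964  0.266 -0.   ]
 [ 0.266  0.964 -0.001]
 [-0.    -0.001 -1.   ]]
```

```bash
python3 -m creep '0.28 0.048 -0.06 0 -0.107; 0.28 0.048 -0.06 0 -0.107; 0.28 0.048 -0.06 0 -0.107; 0.28 0.048 -0.06 0 -0.107; 0.28 0.048 -0.06 0 -0.107; 0.28 0.048 -0.06 0 -0.107; 0.28 0.048 -0.06 0 -0.107; 0.28 0.048 -0.06 0 -0.107'
python3 -m creep '0.28 0.048 -0.06 0 -0.107; 0.28 0.048 -0.06 0 -0.107; 0.28 0.048 -0.06 0 -0.107; 0.28 0.048 -0.06 0 -0.107; 0.28 0.048 -0.06 0 -0.107; 0.28 0.048 -0.06 0 -0.107; 0.28 0.048 -0.06 0 -0.107; 0.28 0 0 0 0'
cat > st.py <<'E'
from h import *
from scipy.spatial.transform import Rotation as R
o=get_obs(); m=R.from_rotvec(o['orientation']).as_matrix()
print(o['t'],o['tcp_pos'].round(4),'yaw y-axis',np.degrees(np.arctan2(m[1,1],m[0,1])).round(2),'z',m[:,2].round(3),'F',o['ft_force'].round(1),o['gripper_width'],o['gripper_force'])
E
python3 st.py
```

```text
t: 0.82
tcp_pos: [0.372, 0.4091, 0.2313]
orientation: [-1.43, -2.797, 0.0]
ft_force: [0.7, 1.3, 0.8]
gripper_width: 0.278
gripper_force: 0.0
t: 1.48
tcp_pos: [0.5436, 0.1926, 0.2317]
orientation: [2.188, 2.247, -0.001]
ft_force: [-0.3, -1.5, 1.3]
gripper_width: 0.283
gripper_force: 0.0
1.4833 [0.5436 0.1926 0.2317] yaw y-axis 1.54 z [ 0.003 -0.004 -1.   ] F [-0.3 -1.5  1.3] 0.28300891112136956 0.0
```

```bash
python3 -m creep '0.28 0.021 -0.025 0 -0.044; 0.28 0.021 -0.024 0 -0.043; 0.28 0 0 -0.05 0; 0.28 0 0 -0.05 0; 0.28 0 0 -0.04 0; 0.28 0 0 0 0; 0.28 0 0 0 0'; python3 st.py; python3 - <<'E'
from h import *
snap('top','t1.png')
E
```

```text
t: 2.07
tcp_pos: [0.56, 0.1762, 0.1608]
orientation: [-2.251, -2.191, 0.003]
ft_force: [0.2, -0.8, 0.6]
gripper_width: 0.28
gripper_force: 0.0
2.0667 [0.56   0.1762 0.1608] yaw y-axis -1.56 z [-0.002 -0.001 -1.   ] F [ 0.2 -0.8  0.6] 0.2800515698333131 0.0
```

View pics/t1.png

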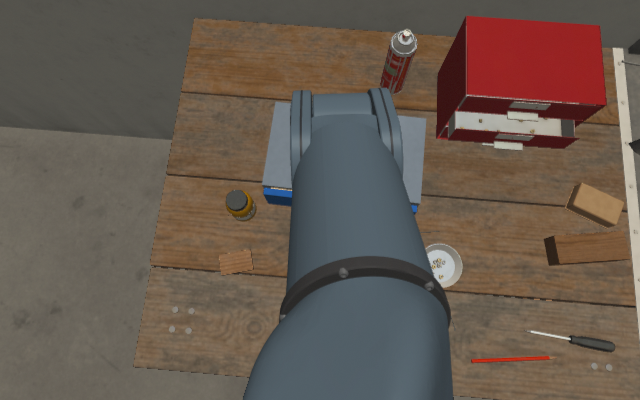

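```bash
python3 -m creep '0.28 0.009 -0.016 0 -0.018; 0.28 0 0 -0.03 0; 0.28 0 0 -0.03 0; 0.28 0 0 0 0; 0.28 0 0 0 0;0.28 0 0 0 0'; python3 st.py; python3 - <<'E'
from h import *
s=snap('scene'); c=s['color'][150:270,250:400]
cv2.imwrite('pics/c1.png',cv2.resize(cv2.cvtColor(c,cv2.COLOR_RGB2BGR),None,fx=5,fy=5,interpolation=cv2.INTER_CUBIC))
E
```

```text
t: 2.62
tcp_pos: [0.5657, 0.168, 0.1327]
orientation: [2.267, 2.174, 0.002]
ft_force: [-0.3, 0.6, 0.9]
gripper_width: 0.28
gripper_force: 0.0
2.6167 [0.5657 0.168  0.1327] yaw y-axis -2.39 z [ 0.002  0.    -1.   ] F [-0.3  0.6  0.9] 0.28023522663419304 0.0
```

View pics/c1.png

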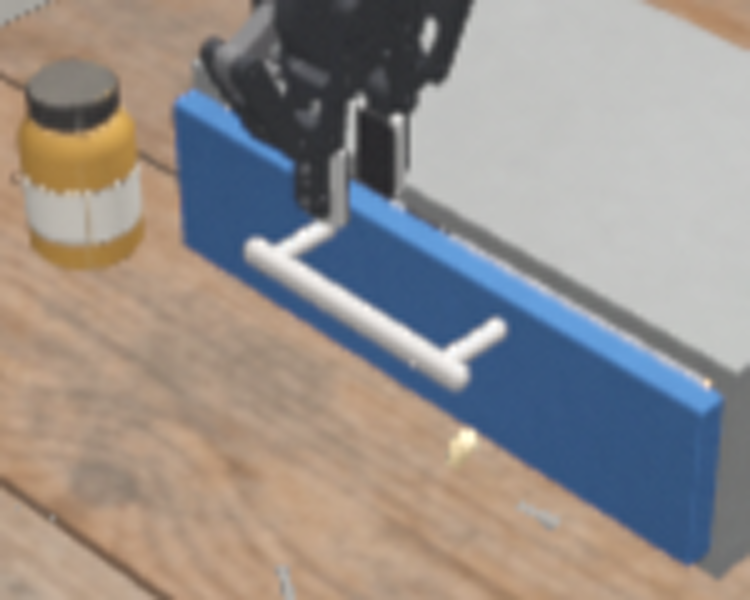

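The crop shows the two fingers above the bar, one on each side, with the front finger at crop (335,200) and the rear one at (395,170). This agrees with the measurement, so I'll descend.

```bash
python3 -m creep '0.28 -0.002 0 -0.045 0; 0.28 0 0 -0.045 0; 0.28 0 0 -0.045 0; 0.28 0 0 0 0; 0.28 0 0 0 0'; python3 st.py
```

```text
t: 3.08
tcp_pos: [0.5637, 0.1681, 0.064]
orientation: [-2.266, -2.175, 0.002]
ft_force: [-0.1, -0.8, -1.0]
gripper_width: 0.28
gripper_force: 0.0
3.0833 [0.5637 0.1681 0.064 ] yaw y-axis -2.36 z [-0.001 -0.    -1.   ] F [-0.1 -0.8 -1. ] 0.27954681354030747 0.0
```

Now close the gripper.

```bash
python3 -m creep '0 0 0 0 0; 0 0 0 0 0; 0 0 0 0 0; 0 0 0 0 0; 0 0 0 0 0;0 0 0 0 0'; python3 st.py
```

```text
t: 3.58
tcp_pos: [0.5636, 0.1683, 0.0653]
orientation: [-2.266, -2.175, -0.001]
ft_force: [-4.9, -0.8, 7.5]
gripper_width: 0.108
gripper_force: 59.1
3.5833 [0.5636 0.1683 0.0653] yaw y-axis -2.35 z [ 0.     0.001 -1.   ] F [-4.9 -0.8  7.5] 0.10826908049558993 59.067782163619995
```

```bash
python3 -m creep '0 -0.038 0.0016 0 0; 0 -0.038 0.0016 0 0; 0 -0.038 0.0016 0 0; 0 -0.038 0.0016 0 0; 0 -0.038 0.0016 0 0; 0 -0.038 0.0016 0 0; 0 -0.038 0.0014 0 0; 0 0 0 0 0'; python3 -m creep '0 0 0 0 0; 0 0 0 0 0; 0 0 0 0 0'; python3 st.py
```

```text
t: 4.25
tcp_pos: [0.4304, 0.1735, 0.0654]
orientation: [2.266, 2.174, 0.005]
ft_force: [-2.0, -4.9, 6.6]
gripper_width: 0.102
gripper_force: 62.6
t: 4.5
tcp_pos: [0.4322, 0.1734, 0.0654]
orientation: [2.266, 2.174, 0.004]
ft_force: [-1.6, -3.8, 9.4]
gripper_width: 0.1
gripper_force: 63.0
4.5 [0.4322 0.1734 0.0654] yaw y-axis -2.4 z [ 0.003  0.001 -1.   ] F [-1.6 -3.8  9.4] 0.09993671467927473 62.98096418380737
```

```bash
python3 -m creep '0.28 0 0 0 0; 0.28 0 0 0 0; 0.28 0 0 0 0; 0.28 0 0 0 0; 0.28 0 0 0.04 0; 0.28 0 0 0.07 0; 0.28 0 0 0.07 0; 0.28 0 0 0.07 0'; python3 st.py
python3 -m creep '0.45 0 0.07 0.04 0; 0.45 0 0.08 0 0; 0.45 0 0.08 0 0; 0.45 0 0.08 0 0; 0.45 0 0.08 0 0; 0.45 0 0.08 0 0; 0.45 0 0.08 0 0; 0.45 0 0 0 0'; python3 - <<'E'
from h import *
s=snap('top','t2.png'); s=snap('scene','s2.png')
E
python3 st.py
```

```text
t: 5.17
tcp_pos: [0.4304, 0.1734, 0.1901]
orientation: [2.267, 2.175, -0.002]
ft_force: [1.2, 0.1, 0.0]
gripper_width: 0.282
gripper_force: 0.0
5.1667 [0.4304 0.1734 0.1901] yaw y-axis -2.37 z [-0.001 -0.001 -1.   ] F [1.2 0.1 0. ] 0.281747220503263 0.0
t: 5.83
tcp_pos: [0.4276, 0.4581, 0.2075]
orientation: [-2.254, -2.184, -0.002]
ft_force: [-1.7, 0.9, -0.7]
gripper_width: 0.448
gripper_force: 0.0
5.9333 [0.4298 0.4506 0.2078] yaw y-axis -2.16 z [-0.001 -0.001 -1.   ] F [-0.1 -0.2  0.4] 0.45059994540984943 0.0
```

View pics/t2.png

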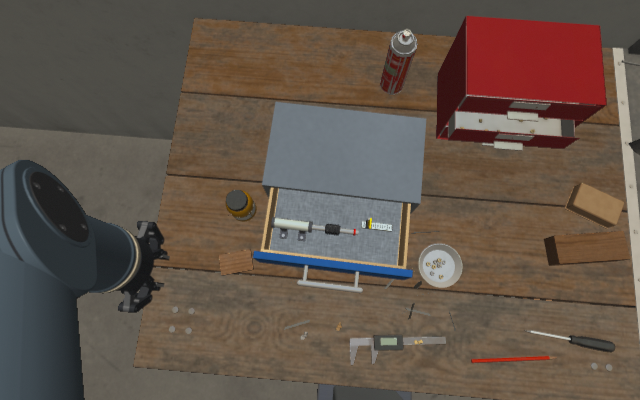

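View pics/s2.png

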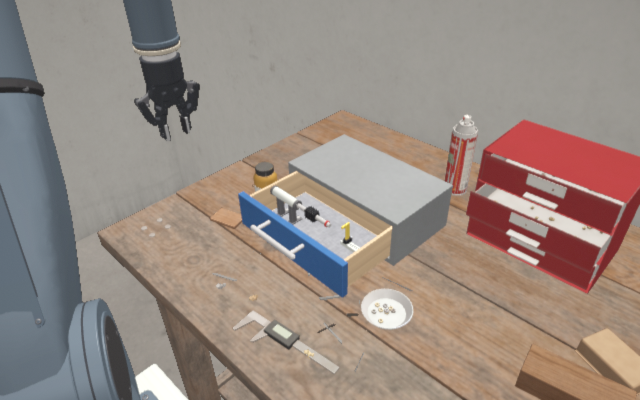

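The top view shows the drawer open, with the sleeve at (292,225), the block at (333,229), the red ring at (355,232) and the yellow fin at (370,224). The scene view shows the block at (312,214), the ring at (327,222) and the fin at (346,231).

```bash
cat > g.py <<'E'
from h import *
th=np.radians(-2.35); n=np.array([np.cos(th),np.sin(th)]); d=np.array([-n[1],n[0]])
def meas(k,roi):
    s=snap(k); hsv=cv2.cvtColor(s['color'],cv2.COLOR_RGB2HSV).astype(int); H,S,V=hsv[...,0],hsv[...,1],hsv[...,2]
    P=cloud(s); z=P[...,2]
    w=np.zeros(H.shape,bool); w[roi[1]:roi[3],roi[0]:roi[2]]=1
    ms={'red':w&((H<8)|(H>172))&(S>130)&(V>70),'yel':w&(H>20)&(H<35)&(S>150)&(V>100),'blk':w&(V<60)&(z>.06)}
    for c,m in ms.items():
        q,l,st,ce=cv2.connectedComponentsWithStats(m.astype(np.uint8))
        if q<2: print(k,c,'none'); continue
        i=1+np.argmax(st[1:,4]); m=l==i; v,u=np.nonzero(m)
        zz=z[m]
        if c=='yel': zt=np.percentile(zz,90); t=zz>zt-.012; u,v=u[t],v[t]
        h={'red':.084,'yel':np.median(zz[t]) if c=='yel' else 0,'blk':.089}[c]
        p=onz(s,u.mean(),v.mean(),h)[:2]; pc=np.median(P[v,u],0)
        print(k,c,len(u),'px',u.mean().round(1),v.mean().round(1),'ray',p.round(4),'x,y cab',(p@n).round(4),(p@d).round(4),'| depth',pc.round(4),(pc[:2]@n).round(4),(pc[:2]@d).round(4),'zmax',zz.max().round(3))
import sys
if __name__=='__main__':
    meas('top',(255,190,410,262)); meas('scene',(260,180,390,270))
E
python3 g.py
```

```text
top red 12 px 354.3 231.5 ray [0.5452 0.1314] x,y cab 0.5393 0.1537 | depth [0.5446 0.1319 0.0861] 0.5388 0.1541 zmax 0.09
top yel 24 px 369.9 222.9 ray [0.5657 0.101 ] x,y cab 0.5611 0.1241 | depth [0.5667 0.1008 0.0829] 0.5621 0.124 zmax 0.086
top blk 125 px 331.9 229.2 ray [0.5452 0.1771] x,y cab 0.5375 0.1993 | depth [0.5446 0.1771 0.0905] 0.5369 0.1992 zmax 0.094
scene red 4 px 325.2 223.5 ray [0.5404 0.1298] x,y cab 0.5346 0.1518 | depth [0.5402 0.1292 0.0838] 0.5345 0.1513 zmax 0.088
scene yel 16 px 346.9 227.4 ray [0.5689 0.0967] x,y cab 0.5644 0.1199 | depth [0.5692 0.097  0.0751] 0.5647 0.1202 zmax 0.081
scene blk 72 px 310.1 215.2 ray [0.5345 0.1666] x,y cab 0.5272 0.1884 | depth [0.5381 0.1701 0.085 ] 0.5307 0.192 zmax 0.095
```

```bash
python3 -m creep '0.45 0.029 -0.068 0 0; 0.45 0.029 -0.068 0 0; 0.45 0.029 -0.068 0 0; 0.45 0.029 -0.068 0 0; 0.45 0.029 -0.068 0 0; 0.45 0.029 -0.068 0 0; 0.45 0.029 -0.068 0 0; 0.45 0.029 -0.068 0 -0.004'; python3 -m creep '0.45 0 0 -0.04 0; 0.45 0 0 -0.04 0; 0.45 0 0 0 0; 0.45 0 0 0 0; 0.45 0 0 0 0'; python3 st.py
```

```text
t: 6.7
tcp_pos: [0.5469, 0.1734, 0.2094]
orientation: [2.272, 2.169, 0.001]
ft_force: [0.3, -0.1, -0.7]
gripper_width: 0.446
gripper_force: 0.0
t: 7.12
tcp_pos: [0.5469, 0.1765, 0.1698]
orientation: [2.27, 2.171, 0.001]
ft_force: [-0.1, 0.2, 0.0]
gripper_width: 0.449
gripper_force: 0.0
7.1167 [0.5469 0.1765 0.1698] yaw y-axis -2.56 z [ 0.001  0.    -1.   ] F [-0.1  0.2  0. ] 0.44876422173149894 0.0
```

```bash
python3 -m creep '0.45 0 0 -0.06 0; 0.45 0 0 -0.06 0; 0.45 0 0 -0.05 0; 0.45 0 0 -0.043 0; 0.45 0 0 0 0; 0.45 0 0 0 0'; python3 st.py;  python3 -m creep '0 0 0 0 0; 0 0 0 0 0; 0 0 0 0 0; 0 0 0 0 0; 0 0 0 0 0;0 0 0 0 0; 0 0 0 0 0'; python3 st.py; python3 g.py
```

```text
t: 7.62
tcp_pos: [0.5468, 0.1769, 0.0628]
orientation: [-2.269, -2.172, 0.001]
ft_force: [0.4, 0.8, -0.2]
gripper_width: 0.451
gripper_force: 0.0
7.6167 [0.5468 0.1769 0.0628] yaw y-axis -2.51 z [-0. -0. -1.] F [ 0.4  0.8 -0.2] 0.4514466480684243 0.0
t: 8.2
tcp_pos: [0.548, 0.1772, 0.0644]
orientation: [2.269, 2.171, 0.005]
ft_force: [-0.7, -0.1, 7.9]
gripper_width: 0.194
gripper_force: 59.2
8.2 [0.548  0.1772 0.0644] yaw y-axis -2.52 z [ 0.003  0.001 -1.   ] F [-0.7 -0.1  7.9] 0.1944500459226145 59.22426223754883
top red none
top yel none
top blk 1150 px 337.5 238.6 ray [0.5271 0.1644] x,y cab 0.5199 0.1859 | depth [0.4409 0.176  0.6385] 0.4333 0.1939 zmax 0.932
scene red 3 px 326.3 222.0 ray [0.5453 0.1315] x,y cab 0.5395 0.1537 | depth [0.5439 0.131  0.0848] 0.5381 0.1532 zmax 0.085
scene yel 12 px 347.4 226.7 ray [0.5712 0.0975] x,y cab 0.5667 0.1208 | depth [0.5705 0.0969 0.0751] 0.5661 0.1202 zmax 0.083
scene blk 722 px 310.6 194.3 ray [0.5869 0.2176] x,y cab 0.5774 0.2415 | depth [0.5309 0.1662 0.1412] 0.5236 0.1879 zmax 0.703
```

```bash
python3 -m creep '0 -0.0006 -0.0155 0 0; 0 -0.0006 -0.0155 0 0; 0 -0.0006 -0.0155 0 0; 0 -0.0006 -0.0155 0 0; 0 0 0 0 0; 0 0 0 0 0; 0 0 0 0 0; 0 0 0 0 0'; python3 st.py; python3 g.py; python3 - <<'E'
from h import *
s=snap('scene'); c=s['color'][190:270,270:390]
cv2.imwrite('pics/c3.png',cv2.resize(cv2.cvtColor(c,cv2.COLOR_RGB2BGR),None,fx=6,fy=6,interpolation=cv2.INTER_CUBIC))
E
```

```text
t: 8.97
tcp_pos: [0.547, 0.1479, 0.0644]
orientation: [2.268, 2.173, 0.008]
ft_force: [0.4, 5.9, 7.5]
gripper_width: 0.2
gripper_force: 59.2
8.9667 [0.547  0.1479 0.0644] yaw y-axis -2.44 z [ 0.004  0.003 -1.   ] F [0.4 5.9 7.5] 0.19987783754956348 59.233245849609375
top red none
top yel none
top blk 1015 px 354.0 234.8 ray [0.5376 0.1321] x,y cab 0.5317 0.154 | depth [0.4444 0.1691 0.6403] 0.4371 0.1872 zmax 0.932
scene red 4 px 336.2 229.5 ray [0.5415 0.1008] x,y cab 0.5369 0.1229 | depth [0.5405 0.1003 0.0851] 0.5359 0.1223 zmax 0.09
scene yel 12 px 347.4 226.7 ray [0.5707 0.097 ] x,y cab 0.5662 0.1204 | depth [0.5706 0.0968 0.0757] 0.5661 0.1201 zmax 0.084
scene blk 847 px 320.8 196.3 ray [0.5965 0.1961] x,y cab 0.5879 0.2204 | depth [0.529  0.1362 0.1509] 0.5229 0.1578 zmax 0.703
```

View pics/c3.png

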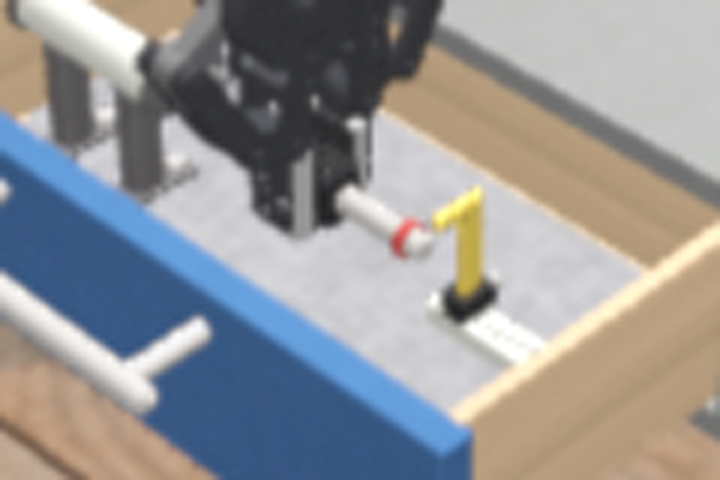

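The crop shows the grip holding, with the ring at crop (408,238) and the fin's tip at (437,222), so they are nearly level. I'll cast both points onto the rod's height.

```bash
cat > k.py <<'E'
from g import *
s=snap('scene'); hsv=cv2.cvtColor(s['color'],cv2.COLOR_RGB2HSV).astype(int); H,S,V=hsv[...,0],hsv[...,1],hsv[...,2]
w=np.zeros(H.shape,bool); w[200:262,310:370]=1
def f(name,m,wt,z):
    m=m&w; v,u=np.nonzero(m); c=wt[m].astype(float); a=(u*c).sum()/c.sum(),(v*c).sum()/c.sum(); p=onz(s,*a,z)[:2]
    print(name,np.round(a,2),'y cab',(p@d).round(4),'x',(p@n).round(4)); return p@d
r=f('ring',((H<10)|(H>170))&(S>70),S,.083)
y=(H>18)&(H<36)&(S>100)&w; vv,uu=np.nonzero(y); print(sorted(zip(uu,vv)))
for z in(.078,.08,.083):
    t=y.copy(); t[:,345:]=0; f('tip',t,S,z)
E
python3 k.py
```

```text
ring [336.41 229.03] y cab 0.1246 x 0.539
[(np.int64(342), np.int64(226)), (np.int64(342), np.int64(227)), (np.int64(343), np.int64(226)), (np.int64(343), np.int64(227)), (np.int64(344), np.int64(225)), (np.int64(344), np.int64(226)), (np.int64(344), np.int64(227)), (np.int64(345), np.int64(224)), (np.int64(345), np.int64(225)), (np.int64(345), np.int64(226)), (np.int64(346), np.int64(224)), (np.int64(346), np.int64(225)), (np.int64(346), np.int64(226)), (np.int64(346), np.int64(227)), (np.int64(346), np.int64(228)), (np.int64(346), np.int64(229)), (np.int64(346), np.int64(231)), (np.int64(346), np.int64(232)), (np.int64(346), np.int64(236)), (np.int64(346), np.int64(237)), (np.int64(346), np.int64(238)), (np.int64(347), np.int64(223)), (np.int64(347), np.int64(224)), (np.int64(347), np.int64(225)), (np.int64(347), np.int64(226)), (np.int64(347), np.int64(227)), (np.int64(347), np.int64(228)), (np.int64(347), np.int64(229)), (np.int64(347), np.int64(230)), (np.int64(347), np.int64(231)), (np.int64(347), np.int64(232)), (np.int64(347), np.int64(233)), (np.int64(347), np.int64(234)), (
[... 639 characters left out ...]
(np.int64(348), np.int64(237)), (np.int64(348), np.int64(238)), (np.int64(349), np.int64(222)), (np.int64(349), np.int64(223)), (np.int64(349), np.int64(224)), (np.int64(349), np.int64(225)), (np.int64(349), np.int64(226)), (np.int64(349), np.int64(227)), (np.int64(349), np.int64(228)), (np.int64(349), np.int64(229)), (np.int64(349), np.int64(230)), (np.int64(349), np.int64(231)), (np.int64(349), np.int64(232)), (np.int64(349), np.int64(233)), (np.int64(349), np.int64(234)), (np.int64(349), np.int64(235)), (np.int64(349), np.int64(236)), (np.int64(349), np.int64(237))]
tip [343.17 226.32] y cab 0.1252 x 0.5589
tip [343.17 226.32] y cab 0.1235 x 0.5572
tip [343.17 226.32] y cab 0.121 x 0.5545
```

```bash
python3 -m creep '0 0 -0.0035 0 0; 0 0 0 0 0; 0 0 0 0 0; 0 0 0 0 0; 0 0 0 0 0; 0 0 0 0 0; 0 0 0 0 0; 0 0 0 0 0'; python3 st.py; python3 k.py | grep -v int64; python3 g.py | grep -E 'scene (red|yel)'
```

```text
t: 9.83
tcp_pos: [0.5469, 0.1462, 0.0644]
orientation: [2.268, 2.174, 0.007]
ft_force: [0.0, 6.5, 6.7]
gripper_width: 0.199
gripper_force: 59.3
9.8333 [0.5469 0.1462 0.0644] yaw y-axis -2.44 z [ 0.003  0.003 -1.   ] F [0.  6.5 6.7] 0.19869934824054272 59.340065717697144
ring [337.42 229.24] y cab 0.1227 x 0.54
tip [343.16 226.33] y cab 0.1252 x 0.5589
tip [343.16 226.33] y cab 0.1235 x 0.5571
tip [343.16 226.33] y cab 0.121 x 0.5545
scene red 5 px 336.8 229.6 ray [0.542  0.0998] x,y cab 0.5375 0.122 | depth [0.5411 0.099  0.0836] 0.5366 0.1211 zmax 0.088
scene yel 13 px 347.4 226.9 ray [0.5697 0.0963] x,y cab 0.5653 0.1196 | depth [0.5701 0.097  0.076 ] 0.5656 0.1203 zmax 0.084
```

```bash
python3 -c "
from cell import finish_job; print(finish_job())"
```

```text
the job is handed in; nothing more can be done
None
```

I pulled the drawer about 131 mm open, drew the rod out about 31 mm and handed the job in with the gripper still holding it; the last images put the red ring within about 2 mm of the yellow index, but `finish_job()` returned no verdict.

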